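Clamp, power up and start a board test

ROBOT

A 6-joint arm with a two-finger parallel gripper is mounted at the origin on the work surface. World frame = base frame: x ahead of the robot, y to its left, z up, the work surface at z = 0. Lengths are in m, angles in rad, forces in N, time in s.
With the tool pointing down it reaches from about 0.35 to 0.975 m from the base axis. Payload 4.9 kg.
Tool frame: the origin (TCP) lies at the very end of the fingers, on their centre line; the grasp point (between the pads) lies 19 mm behind it; z points along the fingers, y is the line along which they close (so a half turn about z gives the same grasp; the last joint's range is limited). The gripper opens to 85 mm and grips with 20 to 120 N. Pads are 22 mm wide; open, the fingers measure 114 mm over their backs; the gripper's body (76 mm by 85 mm) begins 54 mm behind the grasp point. The pads swing forward as they close: fully open they stand 13 mm farther back than shut.
Start: joints at [1.142, 0.053, 1.613, -0, 1.476, -0.119], TCP at [0.191, 0.595, 0.231] pointing down, gripper open.
Joint ranges: [-3.01, 3.01], [-1.01, 2.22], [0.06, 2.58], [-1.02, 4.17], [0.09, 2.62], [-3.14, 3.14]. Speed limits (rad/s): [2.57, 2.57, 3.14, 3.14, 3.14, 3.14].

INTERFACE

Orientations are given as a rotation vector (axis times angle).
In Python, from station import get_obs, get_image, get_calibration, finish_job gives the robot as it stands.
- The arm moves only by the tool servo_tool, never from a script. Its argument "increments" is a list of rows, each a list of 5 numbers: the opening, from 0 (shut) to 1 (fully open), then the shift along the tool's x, y, z in mm, then the turn about the tool's z in degrees. In form: [[jaw, tx, ty, tz, spin], ...]. A call has 1 to 12 rows; each row shifts and turns the commanded pose from where the row before left it, along the tool's axes as they then stand; what a row does not reach is not made up. A row lasts 1/8 s, in which the tool goes at most 62.5 mm and 10.7 degrees, less where a joint would pass 70% of its speed; a pose out of reach is approached as far as the arm can. A call is refused whole if a number of a shift passes 62.5 or a number of a turn 10.7, either way. A call with a gripper value outside its range is refused whole. The fingers move at their own pace and stop on an object; "force" is the grip in N (left out, the last holds). Time passes only in rows, so rows that do not move let the fingers close. It gives the time, the measured TCP pose, the force, the opening and the grip force at its end, in the units of the state.
- get_obs(): the state, without advancing time (a new reading comes with each control period).
- get_image(name): name is "scene" or "top"; returns the picture (384x512x3 uint8, red, green, blue); there is no depth.
- get_calibration(name): a dict with "fx", "fy", "cx", "cy" (pixels), "R" (3x3) and "t" (3): a world point X has camera coordinates R X + t. Camera axes: x right, y down, z forward; pixel columns grow to the right and rows downward; lengths in m; the calibration is good to about 2 mm. A picture is of the moment at which its call begins. get_calibration takes no time and is no camera call.
- finish_job(): hands the job in; it is judged then, once.
The state is a dict: "t": time; "q": joint angles; "dq": joint speeds; "effort": joint torques, N m; "tool_pos": TCP position; "tool_rot": TCP orientation; "contact_force": force on the tool from outside, world axes, zero at the start; "wrist_torque": the same for the moment, N m; "opening": finger opening in m; "grip_force": force on a finger pad.
Only numpy, scipy, OpenCV 4.12 (cv2) and the standard library are available. Lean on these libraries where they do the work, as an engineer would, in place of code of your own. Each camera call takes 0.05 s, during which the arm holds its last target. There are 200 camera calls.

TASK

Run the test on the green board that already lies in the nest of the test fixture: push the raised red handle of the toggle clamp all the way down so that the board is held, then switch the tester on by pressing the raised, white-marked end of its black rocker, and only then press the green start button fully in and let it come back up. It is all fingertip work with nothing to pick up: do not press the red or the yellow button, leave the board in its nest and leave the things lying about on the bench where they are.

Things in the scene. Friction and masses are not known exactly. Their poses are not given: they have to be found in the camera images.
- fixture: Test fixture, fixed to the bench: grey box with an aluminium deck, 220 (x) by 200 (y) mm, deck 55 mm above the bench. Origin at the centre of its underside. Its own -x side (roughly towards the robot) is the clamp handle's side; the board lies on the +x half of the deck. It may stand on the left or the right of the bench, turned up to 0.2 rad.
- clamp_pivot (a point): Hinge axis of the clamp handle (along the fixture's y), 44 mm to the fixture's -x side of its centre, 95 mm above the bench, between two steel cheeks 25 mm wide over all with tops 6 mm above the axis. Beyond it a steel bar with a rubber pad, 75 mm long, stands up when open (1.25 times the handle's angle) and comes down on the board with the handle.
- clamp_grip (a point): Middle of the clamp's red grip, on its centre line, 85 mm from the hinge axis. The grip is a round bar of 18 mm diameter, running from about 36 to 121 mm from the axis. From the hinge the handle points to the fixture's -x side and, when open, upwards; the axes of this point turn with the handle (its -x points along the handle to the free end).
- clamp (a joint): Angle of the clamp handle above level, rad: 0 fully down on its stop (handle level, grip centre line 95 mm above the bench, reaching past the fixture's edge, board clamped), 0.75 to 1.05 at the start. Stiff with friction, it stays where it is left; about 4 N pushed square at the grip's middle moves it.
- board: The green circuit board under test, loose in the fixture's nest between short steel pins: 90 by 110 by 3 mm, parts on it up to 8 mm high. Origin at the centre of its underside. Stays there.
- tester: Tester, fixed to the bench: low instrument, 164 (x) by 240 (y) mm, white top 70 mm above the bench. Origin at the centre of its underside, -x roughly towards the robot; on the other side of the bench from the fixture, turned up to 0.2 rad. On top: three round buttons in a row nearer the robot (40 mm to -x of the centre, 70 mm apart, order varies); behind them the rocker, at +y, and a dark display.
- rocker_on_end (a point): Point on the top face of the rocker's white-marked ON half (its tester +x half, away from the robot), 18 mm from the rocker's middle. Off: this half slopes up, this point about 11 mm above the tester's top. On: it has gone down level, 5 mm above the top.
- rocker (a joint): Black rocker switch, 47 mm long (along the tester's x) and 22 mm wide, hinged across its middle, in a 3 mm high bezel. Angle in rad: 0 off, 0.36 on. Stiff with friction, it stays where it is left, so press the ON half until it stops; this takes about 4 N at the point above. Pressing the other half switches it off again.
- start (a joint): Travel of the green start button, m: 0 up, 0.006 fully in. Pushed straight down, springs back. Begins to move at about 1.5 N, fully in at 5 N.
- start_top (a point): Centre of the top face of the green start button: cap of 27 mm diameter in a 43 mm steel collar, its top 22 mm above the tester's top, 10 mm above the collar.
- stop (a joint): Travel of the red button, m (0 up, 0.006 in), the same make as the green. Not to be pressed.
- stop_top (a point): Centre of the top face of the red button.
- retest (a joint): Travel of the yellow button, m (0 up, 0.006 in), the same make as the green. Not to be pressed.
- retest_top (a point): Centre of the top face of the yellow button.
- cutters: Loose side cutters with yellow handles, 130 mm long, 12 mm high, lying in front of the two units.
- spool: Loose grey solder spool standing on end, 54 mm diameter, 42 mm high, beyond the two units.
- flux_jar: Loose small jar with white cap, 48 mm diameter, 45 mm high, at the left.
- screwdriver: Loose screwdriver with blue handle, 160 mm long, at the right.
- spare_board: Loose small green board, 60 by 80 mm, lying on the bench at the front left.
- tweezers: Loose steel tweezers, 115 mm long, 8 mm high, lying on the fixture's deck beside the board (on its +y side).
- esd_brush: Loose brush with black handle, 150 mm long, beyond the left unit.
There are look-alikes about, which are no part of the job. Of the things that look like the cutters, the smaller one is meant. Several things have the shape of the screwdriver; the one meant has the colours described above.

How it is judged:
On the way, in this order (a step that is already met when the one before it is completed fails the run):
1. the clamp handle is pushed fully down (value of joint clamp below 0.06 rad), for 0.2 s.
2. the tester is switched on at its rocker, the clamp still down (value of joint rocker above 0.3 rad and value of joint clamp below 0.06 rad), for 0.2 s.
3. the green start button is pressed in, with clamp down and rocker on (all of step 2 and value of joint start above 0.0045 m), for 0.05 s.
At the end, for the whole second after the job is handed in: Clamp handle within 0.06 rad of fully down, rocker on (above 0.30 rad), all three buttons back up (within 1 mm), the board within 8 mm of where it lay, loose things at rest (all of step 2 and value of joint each of start, stop, retest below 0.001 m and distance of board from where it was at the start of the episode below 0.008 m and linear speed of each of board, cutters, spool, flux_jar, screwdriver, spare_board, tweezers, esd_brush below 0.02 m/s); the robot touches nothing.
It fails at once if the tester is switched on while the board is not clamped (value of joint rocker above 0.2 rad and value of joint clamp above 0.15 rad).
It fails at once if the start button is pressed while the tester is off or the board not clamped (value of joint start above 0.002 m and (value of joint rocker below 0.2 rad or value of joint clamp above 0.15 rad)).
It fails at once if the red or the yellow button is pressed (value of joint any of stop, retest above 0.002 m).
It fails at once if the board is lifted or pushed out of its nest (8 mm) (distance of board from where it was at the start of the episode above 0.008 m).
It fails at once if a loose thing on the bench is lifted or shifted (20 mm) (distance of any of cutters, spool, flux_jar, screwdriver, spare_board, tweezers, esd_brush from where it was at the start of the episode above 0.02 m).
It also fails if it takes over 54 s, if anything falls off the work surface, if the arm or the gripper's body presses on something with over 40 N, if the wrist force passes 120 N, or if a joint passes its speed limit or range.

## Working session

There is one attempt and no reset: what is moved stays moved. The work goes in short steps, Python scripts to look and compute and a tool call to move; the robot and the scene stay as the last step left them, time stands still between calls to the robot, and variables do not carry over. Pictures are saved under pics/ and viewed, at most 10 in all, crops included, and the job is handed in when it is done.

Besides the shell and the picture viewer there is one more tool, called after "Emit:" as name([rows], argument=value, ...), one row to a line, values as JSON. servo_tool: Moves the arm, as the interface text tells. Its arguments: {"type":"object","properties":{"increments":{"type":"array"},"force":{"type":"number"}},"required":["increments"]}

```bash
mkdir -p pics
cat > h.py <<'E'
import numpy as np, cv2
from station import *
def ray(n,u,v):
    c=get_calibration(n);R=np.array(c["R"]);t=np.array(c["t"])
    d=R.T@np.array([(u-c["cx"])/c["fx"],(v-c["cy"])/c["fy"],1]);return -R.T@t,d
def onz(n,u,v,z):
    o,d=ray(n,u,v);return o+d*(z-o[2])/d[2]
def proj(n,X):
    c=get_calibration(n);p=np.array(c["R"])@np.array(X)+np.array(c["t"]);return np.array([c["fx"]*p[0]/p[2]+c["cx"],c["fy"]*p[1]/p[2]+c["cy"]])
E
python3 - <<'E'
from h import *
for n in("scene","top"):
    im=get_image(n);np.save(f"pics/{n}0.npy",im)
    cv2.imwrite(f"pics/{n}0.png",cv2.resize(im[:,:,::-1],(800,600),interpolation=cv2.INTER_CUBIC))
    print(n,ray(n,256,192))
o=get_obs();print(o["tool_pos"],o["tool_rot"],o["opening"],o["t"])
E
```

```text
scene (array([ 1.50193848, -0.17932952,  1.45380061]), array([-0.56267677,  0.08544834, -0.82226429]))
top (array([ 0.31567389, -0.07717757,  1.20693501]), array([ 0.2124184 ,  0.02922965, -0.97676849]))
[0.19031481 0.5947245  0.23019179] [-4.84621227e-01 -3.10348729e+00  2.81390753e-03] 0.08532674263327242 0.1
```

View pics/scene0.png

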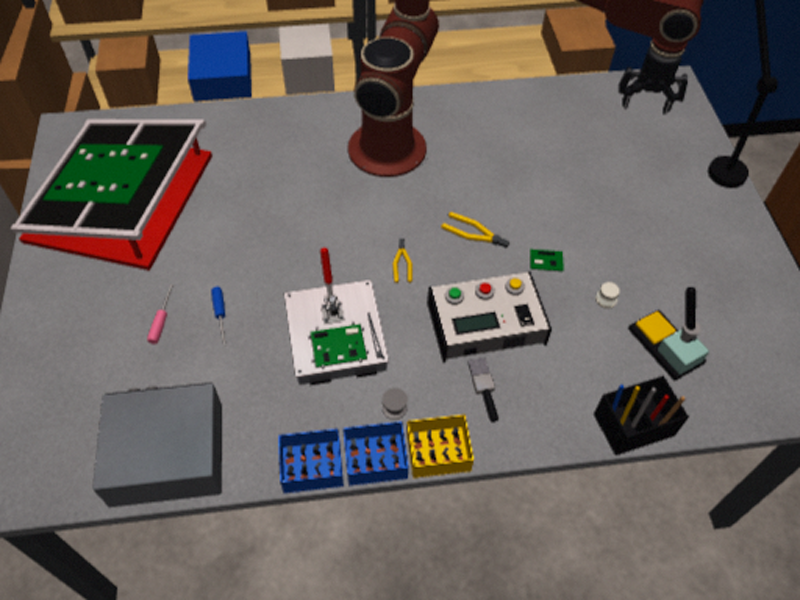

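View pics/top0.png

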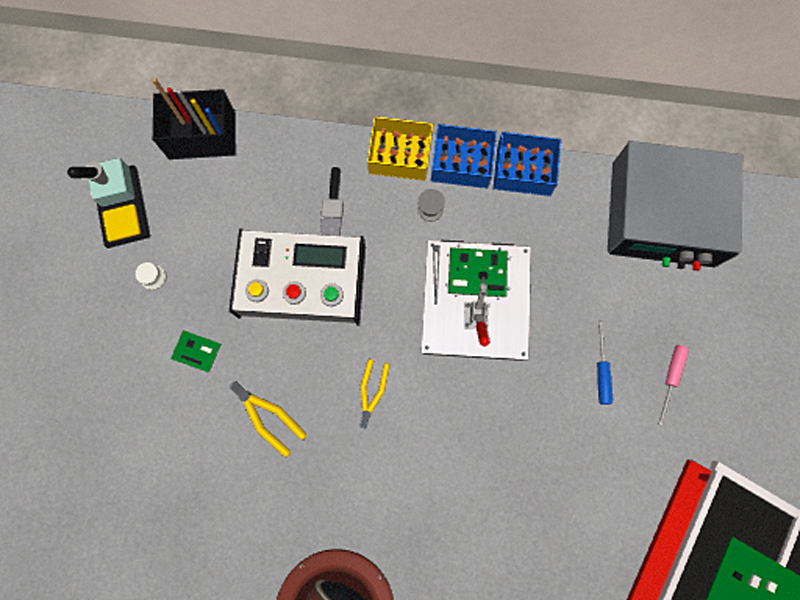

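The scene image shows the fixture at about (335,330) and the tester at (490,315). In the top view the fixture deck spans (425,240)–(530,358), with the red grip at (483,333). The tester shows yellow (256,290), red (293,292) and green (331,294) buttons, and the rocker at (262,252). Next I'll measure these.

```bash
cat > m.py <<'E'
from h import *
im=np.load("pics/top0.npy");sc=np.load("pics/scene0.npy")
def blob(im,lo,hi,box):
    x0,y0,x1,y1=[int(b/1.5625) for b in box]
    m=cv2.inRange(cv2.cvtColor(im,cv2.COLOR_RGB2HSV),lo,hi);k=np.zeros_like(m);k[y0:y1,x0:x1]=m[y0:y1,x0:x1]
    c=max(cv2.findContours(k,cv2.RETR_EXTERNAL,cv2.CHAIN_APPROX_NONE)[0],key=cv2.contourArea);return c
def cen(c): m=cv2.moments(c);return m["m10"]/m["m00"],m["m01"]/m["m00"]
W=((0,0,150),(180,50,255))
for nm,box,z in(("fixture",(405,225,545,370),.055),("tester",(225,222,372,330),.070)):
    c=blob(im,*W,box);P=np.array([onz("top",*p[0],z)[:2] for p in c]).astype(np.float32)
    r=cv2.minAreaRect(P);print(nm,r);print(cv2.boxPoints(r))
H={"green":((40,90,50),(85,255,255)),"red":((0,150,60),(8,255,255)),"yellow":((20,120,80),(35,255,255))}
for nm,bt,bs in(("yellow",(240,275,272,306),(502,272,530,296)),("red",(278,277,310,308),(472,276,500,300)),("green",(316,278,348,310),(442,282,468,304))):
    ct=cen(blob(im,*H[nm],bt));cs=cen(blob(sc,*H[nm],bs))
    print(nm,ct,onz("top",*ct,.092).round(4),onz("scene",*cs,.092).round(4))
for n,I,b in(("top",im,(465,310,500,355)),("scene",sc,(310,240,340,290))):
    c=blob(I,*H["red"],b);print("grip",n,c[:,0].min(0),c[:,0].max(0),cen(c),cv2.minAreaRect(c))
for nm,b in(("t",(225,222,372,330)),("f",(405,225,545,370))):
    x0,y0,x1,y1=b;s=im[int(y0/1.5625):int(y1/1.5625),int(x0/1.5625):int(x1/1.5625),::-1]
    cv2.imwrite(f"pics/crop_{nm}.png",cv2.resize(s,None,fx=6,fy=6,interpolation=cv2.INTER_CUBIC)); 
a,b=[cv2.imread(f"pics/crop_{k}.png") for k in"tf"];h=min(600,max(a.shape[0],b.shape[0]))
p=lambda i:cv2.resize(i,(398,int(i.shape[0]*398/i.shape[1])))
a,b=p(a),p(b);o=np.zeros((max(a.shape[0],b.shape[0]),800,3),np.uint8);o[:a.shape[0],:398]=a;o[:b.shape[0],402:]=b;cv2.imwrite("pics/crops.png",o)
E
python3 m.py
```

```text
fixture ((0.595987856388092, -0.1829683631658554), (0.2773836553096771, 0.2681055963039398), 7.432732105255127)
[[ 0.44112003 -0.06798343]
 [ 0.47580278 -0.33383626]
 [ 0.7508557  -0.2979533 ]
 [ 0.71617293 -0.03210047]]
tester ((0.5871832370758057, 0.15763449668884277), (0.20733366906642914, 0.2818000316619873), 7.528440952301025)
[[0.4659495  0.2837377 ]
 [0.5028705  0.00436679]
 [0.70841694 0.0315313 ]
 [0.671496   0.3109022 ]]
yellow (163.0648148148148, 184.7530864197531) [0.5443 0.2241 0.092 ] [0.554  0.2231 0.092 ]
red (187.2491909385113, 186.0355987055016) [0.5497 0.1545 0.092 ] [0.5595 0.1532 0.092 ]
green (211.314465408805, 187.6509433962264) [0.554  0.0852 0.092 ] [0.5636 0.0844 0.092 ]
grip top [305 206] [312 220] (308.39506172839504, 213.0469135802469) ((308.3705749511719, 212.91763305664062), (14.9682035446167, 5.7486572265625), 77.47119140625)
grip scene [205 159] [211 181] (208.37214611872145, 169.42237442922374) ((208.49000549316406, 169.92999267578125), (22.344575881958008, 4.38406229019165), 81.8698959350586)
```

View pics/crops.png

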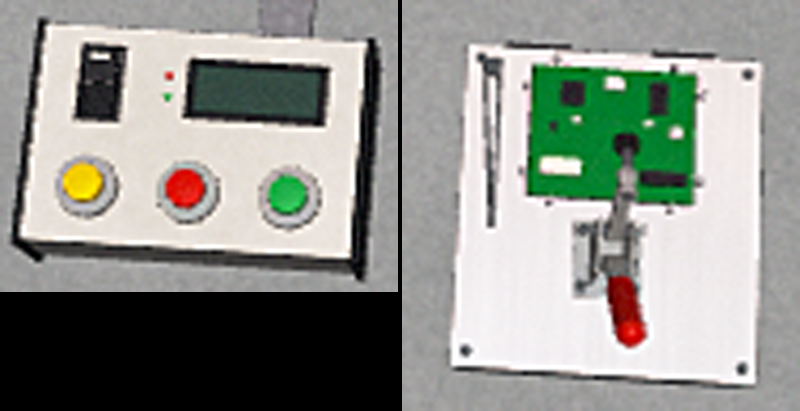

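The crop confirms the units. The tester row reads yellow, red, green from left to right (crop pixels (85,182), (187,187), (290,194)). The rocker's white mark is at its far end (100,57), and the fixture's red grip ends at (628,332). The white mask leaked onto the bench, so I'll tighten it.

```bash
cat > m2.py <<'E'
from h import *
import io,contextlib
with contextlib.redirect_stdout(io.StringIO()): from m import *
print("V",[im[int(y/1.5625),int(x/1.5625)].tolist() for x,y in((440,340),(540,300),(300,310),(220,300))])
for v in(180,195):
  for nm,box,z in(("fixture",(405,225,545,370),.055),("tester",(225,222,372,330),.070)):
    c=blob(im,(0,0,v),(180,60,255),box);P=np.array([onz("top",*(p[0]),z)[:2] for p in c]).astype(np.float32)
    print(v,nm,cv2.minAreaRect(P));
    s=blob(sc,(0,0,v-20),(180,60,255),(280,270,395,385) if nm=="fixture" else (425,265,555,360));P=np.array([onz("scene",*(p[0]),z)[:2] for p in s]).astype(np.float32)
    print("   scene",cv2.minAreaRect(P))
g=blob(im,(0,0,0),(180,255,70),(250,236,275,268));P=np.array([onz("top",*(p[0]),.075)[:2] for p in g]).astype(np.float32);print("rocker",cv2.minAreaRect(P))
E
python3 m2.py
```

```text
V [[242, 240, 242], [157, 157, 158], [232, 225, 218], [158, 156, 158]]
180 fixture ((0.5889885425567627, -0.18587908148765564), (0.2186453640460968, 0.19872191548347473), 3.8510262966156006)
   scene ((0.5941874384880066, -0.18580888211727142), (0.2209172546863556, 0.20091566443443298), 3.790616035461426)
180 tester ((0.5904625058174133, 0.15783879160881042), (0.15603572130203247, 0.2268109768629074), 3.9819698333740234)
   scene ((0.5955942869186401, 0.15657848119735718), (0.15672537684440613, 0.22639815509319305), 3.8935375213623047)
195 fixture ((0.5889962315559387, -0.1859944760799408), (0.21830084919929504, 0.19862495362758636), 3.7904467582702637)
   scene ((0.5943965315818787, -0.18672828376293182), (0.2194419503211975, 0.19811680912971497), 3.8112823963165283)Traceback (most recent call last):
  File "m2.py", line 7, in <module>
    c=blob(im,(0,0,v),(180,60,255),box);P=np.array([onz("top",*(p[0]),z)[:2] for p in c]).astype(np.float32)
                                                    ~~~^^^^^^^^^^^^^^^^^
  File "h.py", line 7, in onz
    o,d=ray(n,u,v);return o+d*(z-o[2])/d[2]
        ~~~^^^^^^^
  File "h.py", line 4, in ray
    c=get_calibration(n);R=np.array(c["R"]);t=np.array(c["t"])
ValueError: time passes only in moves, steps and waits
```

```bash
python3 - <<'E'
s=open('h.py').read().replace("def ray","C={n:get_calibration(n) for n in('scene','top')}\ndef ray",1).replace("c=get_calibration(n);","c=C[n];");open('h.py','w').write(s)
s=open('m2.py').read().replace("(180,195)","(180,)");open('m2.py','w').write(s+'''
def tri(a,b):
    o1,d1=ray("top",*a);o2,d2=ray("scene",*b)
    l=np.linalg.lstsq(np.c_[d1,-d2],o2-o1,rcond=None)[0];p,q=o1+d1*l[0],o2+d2*l[1];return (p+q)/2,p-q
a=cen(blob(im,*H["red"],(465,310,500,355)));b=cen(blob(sc,*H["red"],(310,240,340,290)))
print("grip",tri(a,b))
R=np.array([.5916,-.186]);e=np.array([np.cos(.066),np.sin(.066)])
for th in(.75,.85,.95,1.05):
    X=lambda r:np.r_[R-e*(.044+r*np.cos(th)),.095+r*np.sin(th)]
    print(th,X(.085),proj("top",X(.0785)),a,proj("scene",X(.0785)),b)
for n,u in(("yellow",0),):pass
''')
E
python3 m2.py
```

```text
V [[242, 240, 242], [157, 157, 158], [232, 225, 218], [158, 156, 158]]
180 fixture ((0.5889885425567627, -0.18587908148765564), (0.2186453640460968, 0.19872191548347473), 3.8510262966156006)
   scene ((0.5941874384880066, -0.18580888211727142), (0.2209172546863556, 0.20091566443443298), 3.790616035461426)
180 tester ((0.5904625058174133, 0.15783879160881042), (0.15603572130203247, 0.2268109768629074), 3.9819698333740234)
   scene ((0.5955942869186401, 0.15657848119735718), (0.15672537684440613, 0.22639815509319305), 3.8935375213623047)
rocker ((0.6208183169364929, 0.2299574464559555), (0.05383771285414696, 0.029513491317629814), 3.6444456577301025)
grip (array([ 0.50500719, -0.19187724,  0.15842536]), array([ 2.35817358e-05,  2.25176138e-04, -2.03498210e-05]))
0.75 [ 0.48563765 -0.19300369  0.15293929] [307.71077899 219.04226558] (308.39506172839504, 213.0469135802469) [208.04432264 167.81696128] (208.37214611872145, 169.42237442922374)
0.85 [ 0.49171937 -0.19260171  0.15885883] [308.04504017 216.65338403] (308.39506172839504, 213.0469135802469) [208.16726507 168.1300719 ] (208.37214611872145, 169.42237442922374)
0.95 [ 0.49836038 -0.19216277  0.16414032] [308.36081064 214.08954022] (308.39506172839504, 213.0469135802469) [208.32433071 168.67288391] (208.37214611872145, 169.42237442922374)
1.05 [ 0.50549434 -0.19169124  0.16873097] [308.65411197 211.37990792] (308.39506172839504, 213.0469135802469) [208.51433835 169.44284681] (208.37214611872145, 169.42237442922374)
```

Emit:
servo_tool([
  [0,0,0,-4,-7.2],
  [0,0,0,-4,-7.2],
  [0,0,0,-4,-7.2],
  [0,-14,-40,0,0],
  [0,-14,-40,0,0],
  [0,-14,-40,0,0],
  [0,-14,-40,0,0],
  [0,-14,-40,0,0],
  [0,-14,-40,0,0],
  [0,-14,-40,0,0],
  [0,-14,-40,0,0],
  [0,-14,-40,0,0],
])

```text
t: 1.6
tool_pos: [0.3405, 0.2431, 0.2428]
tool_rot: [0.106, -3.139, 0.0]
contact_force: [0.4, 0.0, 0.4]
opening: 0.0003
grip_force: 0.0
```

Emit:
servo_tool([
  [0,-14,-40,0,0],
  [0,-14,-40,0,0],
  [0,-14,-40,0,0],
  [0,-14,-40,0,0],
  [0,-14,-40,0,0],
  [0,-14,-40,0,0],
  [0,-14,-40,0,0],
  [0,-14,-40,0,0],
  [0,-14,-40,0,0],
  [0,0,0,0,0],
])

```text
t: 2.85
tool_pos: [0.4904, -0.1081, 0.2425]
tool_rot: [0.1, -3.138, -0.001]
contact_force: [0.4, 0.4, 0.3]
opening: -0.0
grip_force: 0.0
```

Emit:
servo_tool([
  [0,-9,-28,0,0],
  [0,-9,-28,0,0],
  [0,-9,-28,0,0],
  [0,0,0,14,0],
  [0,0,0,14,0],
  [0,0,0,14,0],
  [0,0,0,0,0],
])

```text
t: 3.72
tool_pos: [0.5217, -0.1869, 0.199]
tool_rot: [0.107, -3.136, -0.003]
contact_force: [-0.6, 0.4, 0.6]
opening: -0.0002
grip_force: 0.0
```

Run:
```python
from h import *
o=[]
for n in("scene","top"):
    im=get_image(n);u,v=proj(n,(.51,-.19,.17)).astype(int);o.append(cv2.resize(im[max(0,v-50):v+50,u-33:u+33,::-1],(396,600),interpolation=cv2.INTER_CUBIC))
    print(n,u,v)
cv2.imwrite("pics/c1.png",np.hstack(o))
```

```text
scene 208 168
top 308 210
```

View pics/c1.png

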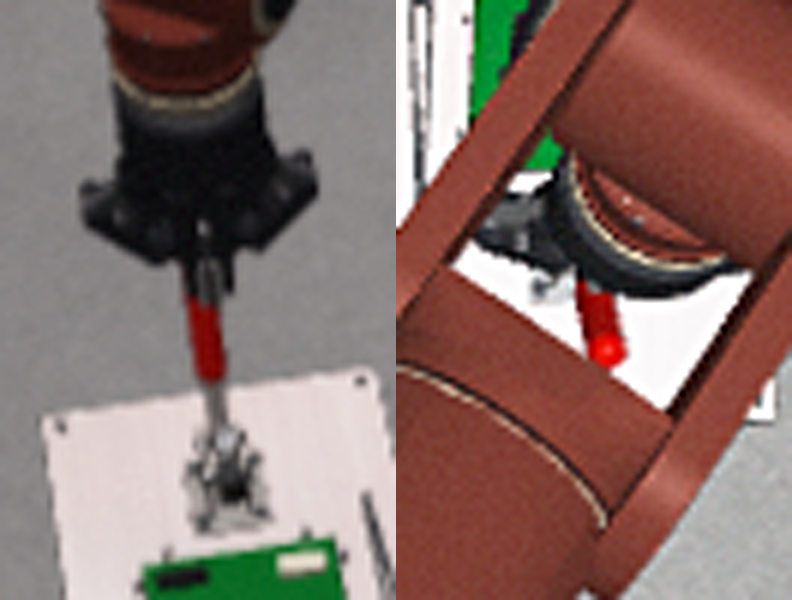

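The scene crop shows the shut fingers just beyond and above the red grip. They are roughly centred on it, about 4 mm to the +y side, and clear of the upright bar. I'll push along the arc.

Emit:
servo_tool([
  [0,0,-5,14,0],
  [0,4,0,3,0],
  [0,4,0,3,0],
  [0,8,0,5.5,0],
  [0,8,0,5.5,0],
  [0,7,0,7,0],
  [0,7,0,7,0],
  [0,5,0,8,0],
  [0,5,0,8,0],
  [0,0,0,0,0],
])

```text
t: 5.08
tool_pos: [0.4742, -0.1961, 0.1387]
tool_rot: [0.105, -3.138, -0.002]
contact_force: [0.7, 0.3, -0.4]
opening: -0.0003
grip_force: 0.0
```

Run:
```python
from h import *
im=get_image("scene");u,v=proj("scene",(.5,-.19,.14)).astype(int);cv2.imwrite("pics/c2.png",cv2.resize(im[v-50:v+50,u-50:u+50,::-1],(600,600),interpolation=cv2.INTER_CUBIC))
```

```text
(no output)
```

View pics/c2.png

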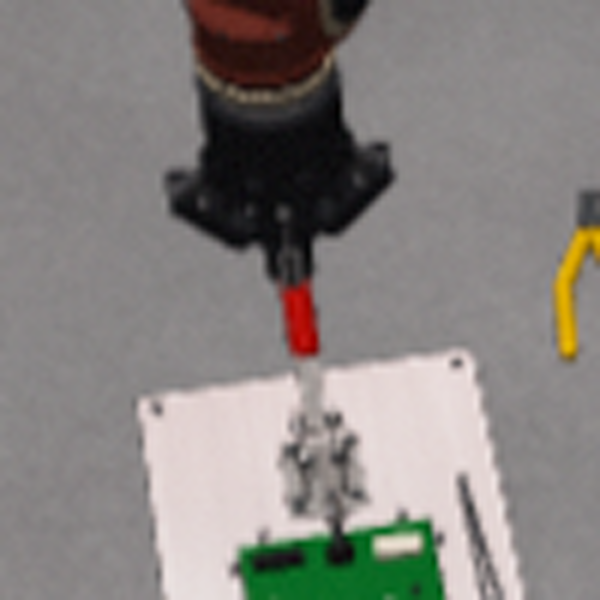

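The handle is following the finger: the red grip is at (300,320), under the fingertip at (290,270), and the bar has swung down. I'll continue.

Emit:
servo_tool([
  [0,3.5,0,9,0],
  [0,3.5,0,9,0],
  [0,3,0,8,0],
  [0,1,0,6,0],
  [0,0,0,2,0],
  [0,0,0,0,0],
])

```text
t: 5.88
tool_pos: [0.4638, -0.1969, 0.1057]
tool_rot: [0.106, -3.138, -0.001]
contact_force: [0.4, 0.5, -0.1]
opening: 0.0001
grip_force: 0.0
```

Emit:
servo_tool([
  [0,0,0,2,0],
  [0,0,0,1.5,0],
  [0,0,0,0,0],
])

```text
t: 6.25
tool_pos: [0.4639, -0.197, 0.1038]
tool_rot: [0.106, -3.138, -0.001]
contact_force: [-4.8, 2.5, 8.0]
opening: 0.0001
grip_force: 4.4
```

Emit:
servo_tool([
  [0,0,0,2,0],
  [0,0,0,2,0],
  [0,0,0,0,0],
])

```text
t: 6.62
tool_pos: [0.4641, -0.1972, 0.1034]
tool_rot: [0.106, -3.137, -0.001]
contact_force: [-14.9, 7.1, 28.2]
opening: 0.0002
grip_force: 13.8
```

Emit:
servo_tool([
  [0,0,0,-15,0],
  [0,0,0,-30,0],
  [0,0,0,-30,0],
  [0,0,0,-30,0],
  [0,0,0,-30,0],
])

```text
t: 7.25
tool_pos: [0.4642, -0.197, 0.2344]
tool_rot: [0.106, -3.14, -0.0]
contact_force: [0.5, 0.4, 0.3]
opening: 0.0001
grip_force: 0.0
```

Emit:
servo_tool([
  [0,-17,34.5,0,0],
  [0,-17,34.5,0,0],
  [0,-17,34.5,0,0],
  [0,-17,34.5,0,0],
  [0,-17,34.5,0,0],
  [0,-17,34.5,0,0],
  [0,-17,34.5,0,0],
  [0,-17,34.5,0,0],
  [0,-17,34.5,0,0],
  [0,-17,34.5,0,0],
  [0,-17,34.5,0,0],
  [0,-17,34.5,0,0],
])

```text
t: 8.75
tool_pos: [0.6403, 0.2309, 0.2331]
tool_rot: [0.106, -3.139, 0.0]
contact_force: [1.2, -0.3, 0.2]
opening: 0.0001
grip_force: 0.0
```

Emit:
servo_tool([
  [0,0,0,0,0],
  [0,0,0,0,0],
])

```text
t: 9.0
tool_pos: [0.6398, 0.2292, 0.2331]
tool_rot: [0.106, -3.139, 0.001]
contact_force: [-0.7, -1.0, -0.5]
opening: -0.0001
grip_force: 0.0
```

Run:
```python
from h import *
o=[]
im=get_image("scene")
for X in((.5,-.19,.1),(.6415,.2305,.09)):
    u,v=proj("scene",X).astype(int);o.append(cv2.resize(im[v-50:v+50,u-33:u+33,::-1],(396,600),interpolation=cv2.INTER_CUBIC));print(u-33,v-50)
cv2.imwrite("pics/c3.png",np.hstack(o))
t=np.array(get_obs()["tool_pos"]);print(t,proj("scene",t),proj("scene",(.6415,.2307,.081)),proj("scene",(.6235,.2295,.077)))
```

```text
176 128
304 151
[0.63980732 0.22885846 0.23336801] [343.41535769 176.33978682] [336.71207446 203.29693676] [335.03083235 199.62681785]
```

View pics/c3.png

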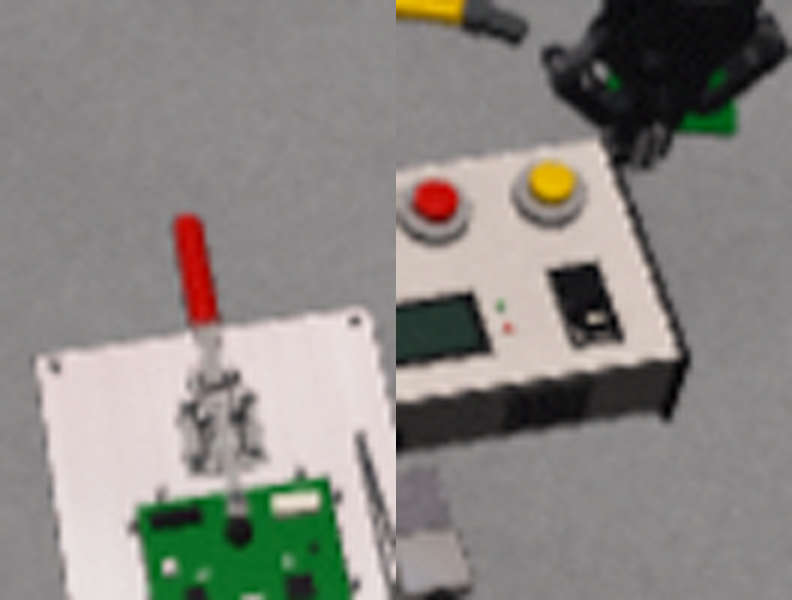

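The left crop shows the handle lying level and the pad on the board at (238,530). The right crop shows the white mark at scene pixel (337,204), which agrees with my predicted press point (337,203). I'll press the rocker.

Emit:
servo_tool([
  [0,-1.5,2,30,0],
  [0,0,0,30,0],
  [0,0,0,30,0],
  [0,0,0,30,0],
  [0,0,0,18,0],
  [0,0,0,5,0],
  [0,0,0,5,0],
  [0,0,0,5,0],
  [0,0,0,3,0],
  [0,0,0,2,0],
  [0,0,0,0,0],
])

```text
t: 10.42
tool_pos: [0.642, 0.2319, 0.0764]
tool_rot: [-0.105, 3.139, 0.001]
contact_force: [2.7, -0.0, 2.9]
opening: 0.0
grip_force: 1.6
```

Emit:
servo_tool([
  [0,0,0,2,0],
  [0,0,0,2,0],
  [0,0,0,1,0],
  [0,0,0,0,0],
  [0,0,0,0,0],
])

```text
t: 11.05
tool_pos: [0.6421, 0.2319, 0.0746]
tool_rot: [-0.106, 3.139, -0.0]
contact_force: [-4.7, -2.1, 17.6]
opening: -0.0001
grip_force: 8.8
```

Emit:
servo_tool([
  [0,0,0,-20,0],
  [0,0,0,-30,0],
  [0,0,0,-40,0],
  [0,15.5,-23.5,0,0],
  [0,15.5,-23.5,0,0],
  [0,15.5,-23.5,0,0],
  [0,15.5,-23.5,0,0],
  [0,15.5,-23.5,0,0],
  [0,15.5,-23.5,0,0],
  [0,0,0,0,0],
  [0,0,0,0,0],
])

```text
t: 12.42
tool_pos: [0.5578, 0.0852, 0.1603]
tool_rot: [0.106, -3.139, -0.001]
contact_force: [-0.1, 1.2, -0.5]
opening: -0.0002
grip_force: 0.0
```

Run:
```python
from h import *
im=get_image("scene");u,v=proj("scene",(.58,.15,.09)).astype(int);cv2.imwrite("pics/c4.png",cv2.resize(im[v-50:v+50,u-60:u+60,::-1],(720,600),interpolation=cv2.INTER_CUBIC))
```

```text
(no output)
```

View pics/c4.png

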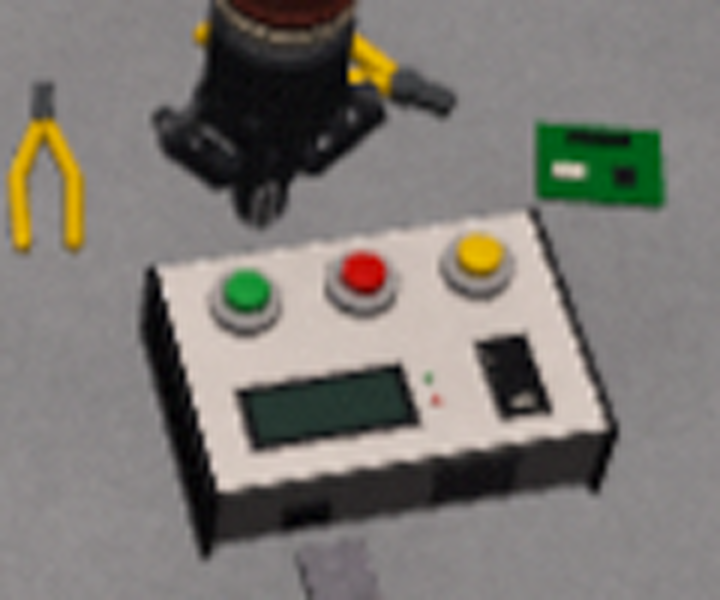

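The rocker's ON end is now down, with its mark level at (522,402). The fingertip stands over the green button at (247,290). I'll press start and release.

Emit:
servo_tool([
  [0,0,0,25,0],
  [0,0,0,25,0],
  [0,0,0,14,0],
  [0,0,0,4,0],
  [0,0,0,3,0],
  [0,0,0,3,0],
  [0,0,0,1,0],
  [0,0,0,0,0],
])

```text
t: 13.48
tool_pos: [0.5589, 0.085, 0.0868]
tool_rot: [-0.105, 3.138, 0.001]
contact_force: [-0.5, 1.8, 4.3]
opening: 0.0
grip_force: 2.2
```

Emit:
servo_tool([
  [0,0,0,1.5,0],
  [0,0,0,1.5,0],
  [0,0,0,0,0],
  [0,0,0,0,0],
])

```text
t: 13.98
tool_pos: [0.559, 0.085, 0.0859]
tool_rot: [-0.106, 3.139, 0.0]
contact_force: [-7.4, 2.0, 17.0]
opening: 0.0003
grip_force: 8.1
```

The button is fully in: it stopped at z = 0.0859 with 17 N on the tool. I'll release and lift.

Emit:
servo_tool([
  [0,0,0,-15,0],
  [0,0,0,-30,0],
  [0,0,0,-40,0],
  [0,0,0,-40,0],
  [0,0,0,0,0],
  [0,0,0,0,0],
  [0,0,0,0,0],
  [0,0,0,0,0],
])

```text
t: 14.98
tool_pos: [0.5574, 0.0847, 0.2062]
tool_rot: [0.105, -3.137, 0.0]
contact_force: [-0.3, -0.7, 0.5]
opening: -0.0003
grip_force: 0.0
```

Run:
```python
from h import *
im=get_image("scene");cv2.imwrite("pics/c5.png",cv2.resize(im[140:260,170:370,::-1],(800,480),interpolation=cv2.INTER_CUBIC))
```

```text
(no output)
```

View pics/c5.png

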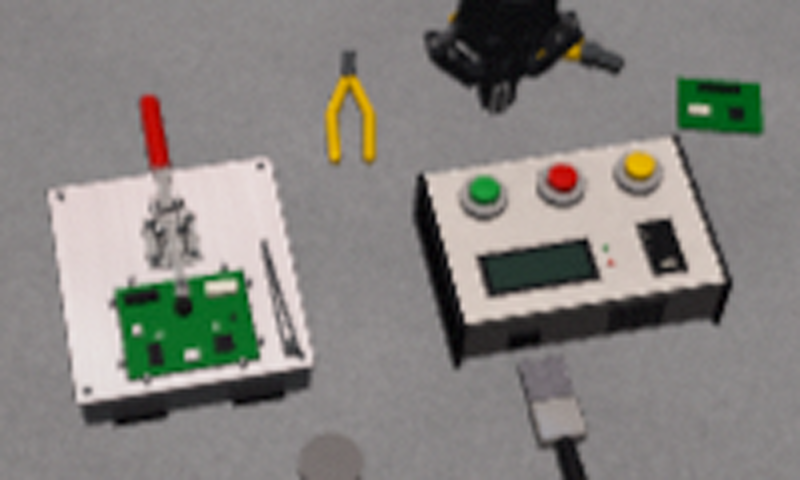

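The clamp is down (155,130), the rocker is on (662,245), the green button is back up (485,190), and nothing has been disturbed. I'll hand it in.

```bash
python3 -c "from station import *;print(finish_job())"
```

```text
the job is handed in; nothing more can be done
None
```

I pushed the clamp fully down, switched the rocker on, then pressed and released the green start button, and handed the job in at about 15 s of robot time; no verdict came back.

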